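# Check a glass colour rod on the gap gauge and rack it with the passed rods

## Task

Gauge the loose red glass rod before it joins the passed one. Hold it level across both cheeks of the gap gauge, push it down through the go gap (green marks) until it is clear below the jaws and lift it out again; then try it on the no-go gap (red marks), which must stop it: press it down square over that gap with about 10 N for a second. Glass must not be forced, so never put more than 18 N on it at the gauge. Then lay it gently in the empty pair of notches of the wooden rack and let go, leaving the passed rod and the other things on the bench where they are.

Things in the scene. Friction and masses are not known exactly. Their poses are not given: they have to be found in the camera images.
- rod: the loose red solid glass rod to be gauged, lying on the bench: 130 mm long, 12.8 mm thick, 75 g (up to a third more or less). Origin at mid-length on its underside; its y axis runs along its length, z up. It does not roll and is best gripped across its thickness at mid-length from above.
- rod_mid (a point): the middle of the red rod, on its centre line (6.5 mm above its underside)
- rod_end_a (a point): a point on the red rod's centre line, 42 mm from the middle towards its +y end
- rod_end_b (a point): a point on the red rod's centre line, 42 mm from the middle towards its -y end
- gauge: rigid gap gauge fixed on the bench: base 116 x 140 x 10 mm with two upright steel cheeks 124 mm wide, 80 mm high, 10 mm thick, across its x axis at x = -42 and +42 mm; only the base lies between them, so fingers fit there. Both cheeks have the same two top-open gaps. The rod is tried along the gauge's x, bridging both. Origin: centre of the underside; unturned, x points away from the robot, y left.
- go_gap (a point): middle of the mouth of the go gap (green marks), half-way between the cheeks, level with their top edge (80 mm above the bench), at gauge y = +29 mm; axes as the gauge's. 14.5 mm wide, lips rounded 1.5 mm, jaws 10 mm deep, then a pocket 26 mm wide that ends 40 mm below the top edge. The rod is through when its centre line is 17.5 to 33 mm below the top edge at both cheeks.
- nogo_gap (a point): middle of the mouth of the no-go gap (red marks), half-way between the cheeks, level with their top edge (80 mm above the bench), at gauge y = -29 mm; axes as the gauge's. 9.5 mm wide, square rigid edges: a good rod stops with its underside level with the top edge. A proper trial: 6 to 18 N for half a second, rod level, along gauge x, centred within 3 mm.
- rack: beech rack fixed on the bench: board 112 x 136 x 10 mm and two cross rails 12 mm thick, 50 mm high, at rack x = -44 and +44 mm (76 mm clear between), each with two notches 19 mm wide, 14 mm deep, at y = +38 and -38 mm. Rods lie along the rack's x, one in each pair of notches. Origin: centre of the underside, z up; unturned, x points away from the robot, y left.
- free_notch (a point): middle of the empty pair of notches, half-way between the rails, at the height of the notch floor (36 mm above the bench); axes as the rack's
- passed_rod: a red glass rod of the same size that already lies in the other pair of notches, loose; leave it. Origin at mid-length on its underside, y along its length
- colour_rod_0: yellow glass rod 170 x 10 mm lying on the bench, a bystander; origin at mid-length on its underside
- colour_rod_1: blue glass rod 150 x 12 mm lying on the bench, a bystander; origin at mid-length on its underside
- steel_cup: dark turned steel cup, 66 mm across and 38 mm high, a bystander; origin at the centre of its foot

How it is judged:
On the way, in this order (a step that is already met when the one before it is completed fails the run):
1. the rod is between the go jaws of both cheeks, level (y of rod_end_a in the frame of go_gap between -0.004 and 0.004 m and z of rod_end_a in the frame of go_gap between -0.0155 and -0.001 m and y of rod_end_b in the frame of go_gap between -0.004 and 0.004 m and z of rod_end_b in the frame of go_gap between -0.0155 and -0.001 m and x of rod_mid in the frame of go_gap between -0.018 and 0.018 m), for 0.04 s.
2. the rod is through the go gap, clear below the jaws at both cheeks (y of rod_end_a in the frame of go_gap between -0.007 and 0.007 m and z of rod_end_a in the frame of go_gap between -0.035 and -0.017 m and y of rod_end_b in the frame of go_gap between -0.007 and 0.007 m and z of rod_end_b in the frame of go_gap between -0.035 and -0.017 m and x of rod_mid in the frame of go_gap between -0.018 and 0.018 m), for 0.1 s.
3. the rod is pressed level on the no-go gap with at least 6 N for 0.4 s, centred within 3 mm, and is stopped (contact force between rod and gauge above 6 N and y of rod_end_a in the frame of nogo_gap between -0.003 and 0.003 m and z of rod_end_a in the frame of nogo_gap between 0.003 and 0.01 m and y of rod_end_b in the frame of nogo_gap between -0.003 and 0.003 m and z of rod_end_b in the frame of nogo_gap between 0.003 and 0.01 m and x of rod_mid in the frame of nogo_gap between -0.018 and 0.018 m), for 0.4 s.
At the end, for the whole second after the job is handed in: the rod lies at rest on the floors of the empty pair of notches: its middle within 18 mm along the rack and 6 mm across of the middle of that pair, its centre line 3 to 10 mm above the notch floor and turned less than 0.12 rad from the rack's x axis; the passed rod is within 10 mm of where it lay (horizontal distance between rod_mid and free_notch below 0.018 m and angle between the y axis of rod and the x axis of rack, either way round below 0.12 rad and z of rod_mid in the frame of free_notch between 0.003 and 0.01 m and y of rod_mid in the frame of free_notch between -0.006 and 0.006 m and linear speed of rod below 0.01 m/s and distance of passed_rod from where it was at the start of the episode below 0.01 m); the robot touches nothing.
It fails at once if the glass rod is pressed on the gauge with more than 18 N (contact force between rod and gauge above 18 N).
It fails at once if the glass rod knocks on the rack with more than 40 N (contact force between rod and rack above 40 N).
It fails at once if the rod that already lies in the rack is shifted by more than 10 mm (distance of passed_rod from where it was at the start of the episode above 0.01 m).
It fails at once if a bystander (yellow rod, blue rod or steel cup) is shifted by more than 20 mm (distance of any of colour_rod_0, colour_rod_1, steel_cup from where it was at the start of the episode above 0.02 m).
It also fails if it takes over 58 s, if anything falls off the work surface, if the arm or the gripper's body presses on something with over 40 N, if the wrist force passes 120 N, or if a joint passes its speed limit or range.

## Robot

A 7-joint arm with a two-finger parallel gripper is mounted at the origin on a cart in front of the work surface, level with it; the furniture and walls round the work are solid. World frame = base frame: x ahead of the robot, y to its left, z up, the work surface at z = 0. Lengths are in m, angles in rad, forces in N, time in s.
With the tool pointing down it reaches from about 0.35 to 0.9 m from the base axis. Payload 8.1 kg.
Tool frame: the origin (TCP) lies on the centre line of the jaws, within the pads' length; the fingertips stand arm.tips_ahead ahead of it and the grasp point (between the pads) lies 8 mm behind it (arm.tips_ahead is the distance from the TCP to the fingertips, in m); z points along the fingers, y is the direction in which the jaws open and shut (so a half turn about z gives the same grasp; the last joint's range is limited). The gripper opens to 92 mm and grips with 3 to 60 N. Pads are 19 mm wide; open, the fingers measure 130 mm over their backs; the gripper's body (75 mm by 190 mm) begins 47 mm behind the grasp point.
Start: joints at [1.172, 0.434, 0.025, 1.573, -0.012, 1.134, -0.075], TCP at [0.182, -0.598, 0.238] pointing down, gripper open.
Joint ranges: [-2.62, 2.62], [-0.44, 2.09], [-1.27, 1.32], [0.08, 2.57], [-1.32, 4.46], [0.12, 2], [-2.74, 2.74]. Speed limits (rad/s): [2.22, 2.22, 3.01, 3.01, 3.14, 3.14, 3.14].

## Interface

Orientations are given as a rotation vector (axis times angle).
In Python, from cell import arm gives the robot as it stands. The module is installed in compiled form; this text tells all that it offers.
- The arm moves only by the tool jog_arm, never from a script. Its argument "moves" is a list of rows, each an object with "twist": the turn, a rotation vector about the tool's x, y, z in units of 10 degrees (1.0 is 10 degrees), a list of three; "xyz": the shift along the tool's x, y, z in units of 60 mm (1.0 is 60 mm), a list of three; "grip": the closure, from -1 (fully open) to 1 (shut). A call has 1 to 5 rows; each row is the pose to reach, as a shift and turn from the pose commanded when the call began, along the tool's axes at that moment; what a row does not reach only later rows make up. A row lasts 1/8 s, in which the tool goes at most 62.5 mm and 10.7 degrees, less where a joint would pass 70% of its speed; a pose out of reach is approached as far as the arm can. A call with a gripper value outside its range is refused whole. The fingers move at their own pace and stop on an object; "force" is the grip in N (left out, the last holds). Time passes only in rows, so rows that repeat a pose let the fingers close. It gives the time, the measured TCP pose, the force and the opening at its end, in the units of the state.
- arm.observe(): the state, without advancing time (a new reading comes with each control period).
- arm.get_image(name): name is "scene" or "top" or "wrist"; returns the picture (400x640x3 uint8, blue, green, red); there is no depth.
- arm.camera_params(name): a dict with "mtx" (3x3 intrinsics, pixels), "T" (4x4, takes a point from camera to world coordinates); the wrist camera has in their place "T_tool_cam" (4x4, takes a point from camera to tool coordinates, whose origin is the TCP and whose axes are the flange's). Camera axes: x right, y down, z forward; pixel columns grow to the right and rows downward; lengths in m; the calibration is good to about 2 mm. The wrist camera is an equidistant fisheye: a pixel r from the principal point sees the ray r / f radians off the axis. A picture is of the moment at which its call begins: read the wrist's pose just before it. camera_params takes no time and is no camera call.
- arm.sign_off(): hands the job in, once; it reports no verdict.
The state is a dict: "clock": time; "joints": joint angles; "dq": joint speeds; "joint_efforts": joint torques, N m; "position": TCP position; "ee_rot": TCP orientation; "force": force on the tool from outside, world axes, zero at the start; "ft_torque": the same for the moment, N m; "width": opening from 0.0 (shut) to 1.0 (fully open).
Only numpy, scipy, OpenCV 4.12 (cv2) and the standard library are available. Lean on these libraries where they do the work, as an engineer would, in place of code of your own. Each camera call takes 0.05 s, during which the arm holds its last target. There are 200 camera calls.

## Working session

There is one attempt and no reset: what is moved stays moved. The work goes in short steps, Python scripts to look and compute and a tool call to move; the robot and the scene stay as the last step left them, time stands still between calls to the robot, and variables do not carry over. Pictures are saved under pics/ and viewed, about 8 in all and at most 12, crops included, and the job is handed in when it is done.

Besides the shell and the picture viewer there is one more tool, called after ">>>" in YAML: its name, and indented under it one key for each argument. jog_arm: Moves the arm, as the interface text tells. Its arguments: {"type":"object","properties":{"moves":{"type":"array","items":{"type":"object","properties":{"twist":{"type":"array","items":{"type":"number"}},"xyz":{"type":"array","items":{"type":"number"}},"grip":{"type":"number"}}}},"force":{"type":"number"}},"required":["moves"]}

```bash
mkdir -p pics
python3 - <<'E'
from cell import arm
import cv2,numpy as np
print(arm.observe(), arm.tips_ahead)
for n in("top","scene"):
    cv2.imwrite(f"pics/{n}0.png",arm.get_image(n)); p=arm.camera_params(n); print(n,p)
print(arm.camera_params("wrist"))
E
```

```text
{'clock': 0.0, 'joints': array([ 1.17241505,  0.43523291,  0.02498253,  1.57411487, -0.01160715,
        1.13399987, -0.07513535]), 'dq': array([ 0.0006598 ,  0.00108123,  0.00168245,  0.00178971,  0.00050156,
       -0.00158323, -0.00121648]), 'joint_efforts': array([ 1.52522152e-03, -6.67848802e+01,  9.85013992e-01, -3.14457893e+01,
       -6.07696990e-02,  4.30173066e-02,  2.08564888e-04]), 'position': array([ 0.18197461, -0.59739269,  0.23693203]), 'ee_rot': array([-3.10577865e+00, -4.62508024e-01,  5.93839086e-04]), 'force': array([ 0.45493113, -0.49377813,  0.15427645]), 'ft_torque': array([ 0.06477014, -0.00454619,  0.04641406]), 'width': 1.00389076324107} 0.011
top {'mtx': array([[410.61544479,   0.        , 314.51523985],
       [  0.        , 410.61544479, 203.05627821],
       [  0.        ,   0.        ,   1.        ]]), 'T': array([[ 0.02478113, -0.99045409,  0.13559713,  0.4213976 ],
       [-0.99952328, -0.02204941,  0.021611  ,  0.0173514 ],
       [-0.01841486, -0.13606803, -0.99052834,  1.11465798],
       [ 0.        ,  0.        ,  0.        ,  1.        ]])}
scen
[... 234 characters left out ...]
    [-0.51262281,  0.5021845 , -0.69643993,  0.97142392],
       [ 0.01329912, -0.80637992, -0.59124831,  0.86960265],
       [ 0.        ,  0.        ,  0.        ,  1.        ]])}
{'mtx': array([[309.70691629,   0.        , 318.66683961],
       [  0.        , 309.70691629, 201.89538373],
       [  0.        ,   0.        ,   1.        ]]), 'T_tool_cam': array([[-7.50366261e-04, -9.69644724e-01, -2.44516964e-01,
         6.54572819e-02],
       [ 9.99999684e-01, -6.63769231e-04, -4.36557408e-04,
         8.93632534e-04],
       [ 2.61002750e-04, -2.44517215e-01,  9.69644916e-01,
        -1.47150255e-01],
       [ 0.00000000e+00,  0.00000000e+00,  0.00000000e+00,
         1.00000000e+00]])}
```

View pics/top0.png

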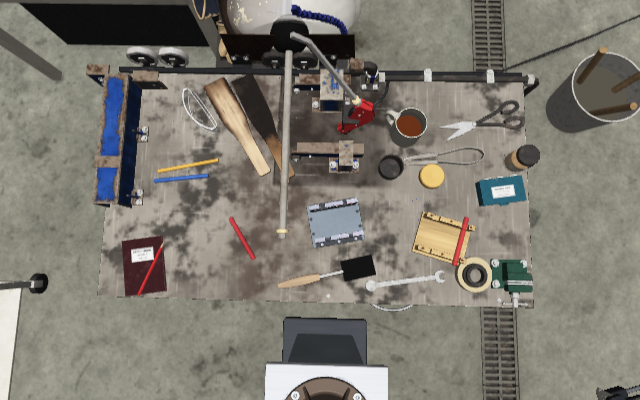

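View pics/scene0.png

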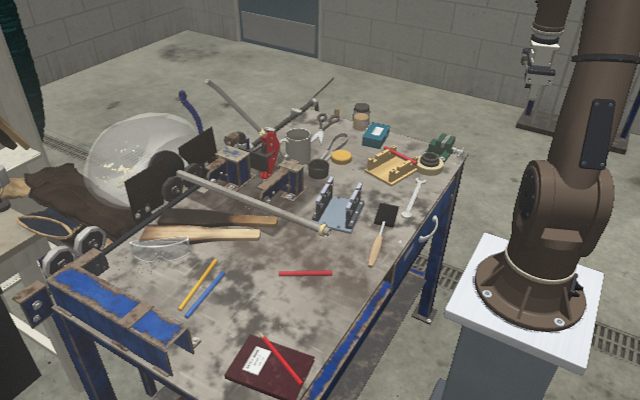

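The top view shows the loose red rod from (231,219) to (254,258), the gauge at about (336,222), and the rack at about (444,240) with the passed rod in its right-hand notches. A boom ends near (282,232) in the top view and (325,230) in the scene view, so I need its height.

```bash
cat > h.py <<'E'
from cell import arm
import cv2,numpy as np
from scipy.spatial.transform import Rotation as R
def ray(n,uv,st=None):
    p=arm.camera_params(n);K=p['mtx'];u=np.array([(uv[0]-K[0,2])/K[0,0],(uv[1]-K[1,2])/K[1,1]])
    if n=='wrist':
        t=np.hypot(*u);d=np.r_[u/max(t,1e-9)*np.sin(t),np.cos(t)]
        Tt=np.eye(4);Tt[:3,:3]=R.from_rotvec(st['ee_rot']).as_matrix();Tt[:3,3]=st['position'];T=Tt@p['T_tool_cam']
    else: d=np.r_[u,1];T=p['T']
    d=T[:3,:3]@d;return T[:3,3],d/np.linalg.norm(d)
def onz(n,uv,z,st=None):
    o,d=ray(n,uv,st);return o+d*(z-o[2])/d[2]
def tri(r1,r2):
    A=np.c_[r1[1],-r2[1]];s=np.linalg.lstsq(A,r2[0]-r1[0],rcond=None)[0]
    a=r1[0]+s[0]*r1[1];b=r2[0]+s[1]*r2[1];return (a+b)/2,np.linalg.norm(a-b)
def red(im):
    h=cv2.cvtColor(im,cv2.COLOR_BGR2HSV);return (((h[...,0]<8)|(h[...,0]>172))&(h[...,1]>140)&(h[...,2]>90)).astype(np.uint8)
def blobs(m,mn):
    for c in cv2.findContours(m,cv2.RETR_EXTERNAL,cv2.CHAIN_APPROX_NONE)[0]:
        if cv2.contourArea(c)>mn:
            r=cv2.minAreaRect(c);yield c,r
E
python3 - <<'E'
from h import *
np.set_printoptions(precision=4,suppress=True)
im=cv2.imread('pics/top0.png')
for c,r in blobs(red(im),30):
    b=cv2.boxPoints(r);e=sorted(b.tolist());print(r,[onz('top',p,0.0064)[:2] for p in b])
print('boomtip',tri(ray('top',(282,232)),ray('scene',(325,230))))
# second point on the boom: intersect ray with plane of the scene line
n=np.cross(ray('scene',(180,175))[1],ray('scene',(325,230))[1]);o=ray('scene',(1,1))[0]
for uv in((288,60),(286,140)):
    a,d=ray('top',uv);print('boom',a+d*(n@(o-a))/(n@d))
cv2.imwrite('pics/crop1.png',cv2.resize(im[185:275,270:480],None,fx=3.8,fy=3.8,interpolation=cv2.INTER_CUBIC))
E
```

```text
((149.19461059570312, 271.09307861328125), (3.5693140029907227, 51.931556701660156), 25.559965133666992) [array([0.3186, 0.5103]), array([0.4441, 0.4597]), array([0.4402, 0.4506]), array([0.3148, 0.5013])]
((241.7846221923828, 238.12307739257812), (46.63705825805664, 4.465249538421631), 60.2551155090332) [array([0.5242, 0.2751]), array([0.5304, 0.2648]), array([0.4228, 0.1968]), array([0.4167, 0.207 ])]
((460.0, 241.00001525878906), (4.8862714767456055, 48.96451187133789), 14.74356460571289) [array([ 0.4178, -0.3258]), array([ 0.545 , -0.3618]), array([ 0.5419, -0.3743]), array([ 0.4149, -0.3382])]
((360.56787109375, 118.19004821777344), (22.30805778503418, 38.28995132446289), 25.34617805480957) [array([ 0.7784, -0.0309]), array([ 0.8802, -0.0755]), array([ 0.8531, -0.1323]), array([ 0.752 , -0.0872])]
boomtip (array([0.4876, 0.1219, 0.0562]), np.float64(0.0030762354995558165))
boom [0.9621 0.1233 0.0515]
boom [0.7351 0.1209 0.0524]
```

View pics/crop1.png

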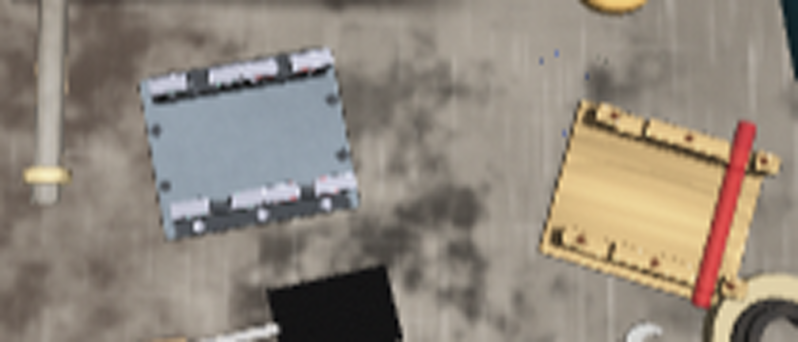

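The boom lies low, about 55 mm above the bench, at y≈0.12. The rod middle is near (0.474, 0.236) with its axis at 0.56 rad. I'll move above the rack and gauge for a close look.

>>> jog_arm:
  moves:
    - {"xyz": [0.7, -0.7, -0.4], "grip": -1}
    - {"xyz": [1.4, -1.4, -0.8]}
    - {"xyz": [2.1, -2.1, -1]}
    - {"xyz": [2.8, -2.8, -1]}
    - {"xyz": [3.5, -3.5, -1]}

```text
invalid input at $.moves[0]: expected keys twist, xyz, grip
```

>>> jog_arm:
  moves:
    - {"xyz": [0.7, -0.7, 0]}
    - {"xyz": [1.4, -1.4, 0]}
    - {"xyz": [2.1, -2.1, 0]}
    - {"xyz": [2.4, -2.4, 0]}
    - {"xyz": [2.4, -2.4, 0]}

```text
invalid input at $.moves[0]: expected keys twist, xyz, grip
```

```bash
cat >> h.py <<'E'
def go(x,y,z,a=None,st=None):
    """units for jog: target TCP, tool x at world angle a"""
    st=st or arm.observe();M=R.from_rotvec(st['ee_rot']).as_matrix()
    if a is None:a=np.arctan2(M[1,0],M[0,0])
    T=R.from_rotvec([0,0,a]).as_matrix()@np.diag([1.,-1,-1])
    d=M.T@(np.array([x,y,z])-st['position'])/.06;w=R.from_matrix(M.T@T).as_rotvec()/np.radians(10)
    print('xyz',d.round(3),'twist',w.round(3),'clock',st['clock'],'pos',st['position'].round(4),'ang',round(np.arctan2(M[1,0],M[0,0]),4),'F',st['force'].round(1),'w',round(st['width'],3))
E
python3 - <<'E'
from h import *
import pickle
st=arm.observe();im=arm.get_image('wrist');cv2.imwrite('pics/w1.png',im);pickle.dump(st,open('w1.pkl','wb'));go(.42,-.16,.3,st=st);print(st['joints'])
E
```

```text
xyz [ 5.919 -5.82  -1.042] twist [-0.008  0.001 -0.   ] clock 0.1 pos [ 0.182  -0.5975  0.237 ] ang 0.2958 F [ 0.3 -0.2 -0.6] w 1.001
[ 1.17237444  0.43516206  0.02499762  1.57398068 -0.01158913  1.13399017
 -0.07507685]
```

View pics/w1.png

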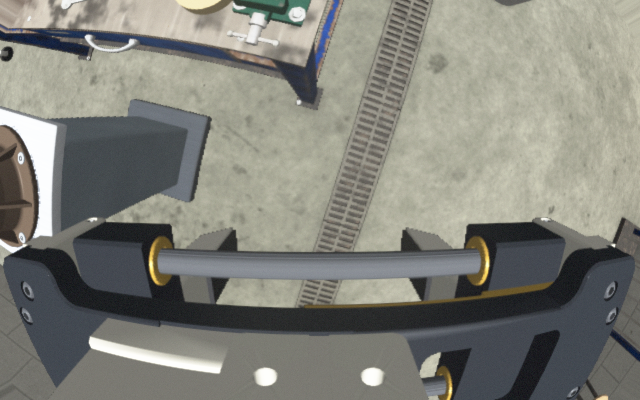

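That frame shows the floor and the front edge of the bench, because the moves were refused: every row needs all three keys.

>>> jog_arm:
  moves:
    - {"twist": [0, 0, 0], "xyz": [0.7, -0.7, -0.4], "grip": -1}
    - {"twist": [0, 0, 0], "xyz": [1.4, -1.4, -0.8], "grip": -1}
    - {"twist": [0, 0, 0], "xyz": [2.1, -2.1, -1], "grip": -1}
    - {"twist": [0, 0, 0], "xyz": [2.8, -2.8, -1], "grip": -1}
    - {"twist": [0, 0, 0], "xyz": [3.5, -3.5, -1], "grip": -1}

```text
clock: 0.78
position: [0.3225, -0.3339, 0.2979]
ee_rot: [3.107, 0.463, 0.001]
force: [1.8, -1.0, 0.3]
width: 1.002
```

>>> jog_arm:
  moves:
    - {"twist": [0, 0, 0], "xyz": [0.5, -0.7, 0], "grip": -1}
    - {"twist": [0, 0, 0], "xyz": [0.9, -1.4, 0], "grip": -1}
    - {"twist": [0, 0, 0], "xyz": [1.3, -2.0, 0], "grip": -1}
    - {"twist": [0, 0, 0], "xyz": [1.5, -2.2, 0], "grip": -1}
    - {"twist": [0, 0, 0], "xyz": [1.5, -2.2, 0], "grip": -1}

```text
clock: 1.4
position: [0.3698, -0.1823, 0.2977]
ee_rot: [-3.107, -0.467, -0.0]
force: [-0.9, -0.5, 0.1]
width: 1.0
```

Run:
```python
from h import *
import pickle
st=arm.observe();im=arm.get_image('wrist');cv2.imwrite('pics/w2.png',im[:300]);pickle.dump(st,open('w2.pkl','wb'));go(.36,-.16,.3,st=st);print(st['joints'])
```

```text
xyz [-0.046 -0.403 -0.038] twist [ 0. -0. -0.] clock 1.4 pos [ 0.3698 -0.1823  0.2977] ang 0.2984 F [-0.9 -0.5  0.1] w 1.0
[ 0.60109182  0.04984139 -0.28267346  1.93594095  0.01514652  1.1577893
 -0.95971251]
```

View pics/w2.png

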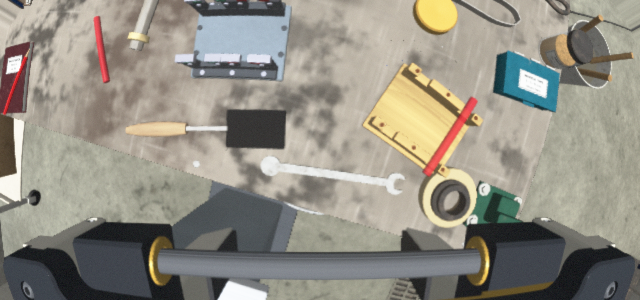

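This frame shows the rack at (425,120) with the passed rod in its right notches, the gauge at (240,40) and the loose rod at (101,48). I'll step sideways for a closer view of the gauge marks.

>>> jog_arm:
  moves:
    - {"twist": [0, 0, 0], "xyz": [0.3, -0.9, 0.1], "grip": -1}
    - {"twist": [0, 0, -0.4], "xyz": [0.6, -1.8, 0.3], "grip": -1}
    - {"twist": [0, 0, -0.6], "xyz": [0.8, -2.5, 0.5], "grip": -1}
    - {"twist": [0, 0, -0.6], "xyz": [0.8, -2.6, 0.6], "grip": -1}
    - {"twist": [0, 0, -0.6], "xyz": [0.8, -2.6, 0.6], "grip": -1}

```text
clock: 2.08
position: [0.3696, -0.0213, 0.2614]
ee_rot: [3.079, 0.623, -0.002]
force: [-0.6, -0.6, 0.0]
width: 1.0
```

Run:
```python
from h import *
import pickle
st=arm.observe();im=arm.get_image('wrist');cv2.imwrite('pics/w3.png',im);pickle.dump(st,open('w3.pkl','wb'));go(.4735,.236,.12,.564,st=st)
cv2.imwrite('pics/w3c.png',cv2.resize(im[:235,150:550],None,fx=2,fy=2,interpolation=cv2.INTER_CUBIC))
for c,r in blobs(red(im),100):
  b=cv2.boxPoints(r);print(np.round(r[0]),[onz('wrist',p,.0064,st)[:2].round(4) for p in b])
```

```text
xyz [ 3.264 -3.279  2.353] twist [-0.001  0.006 -0.945] clock 2.075 pos [ 0.3696 -0.0213  0.2614] ang 0.3991 F [-0.6 -0.6  0. ] w 1.0
[547. 194.] [array([ 0.4375, -0.3505]), array([ 0.5522, -0.3857]), array([ 0.5529, -0.4055]), array([ 0.4361, -0.3689])]
[50. 65.] [array([0.316 , 0.5272]), array([0.4455, 0.4731]), array([0.4428, 0.4561]), array([0.3151, 0.5079])]
[177.  41.] [array([0.5276, 0.2778]), array([0.5316, 0.2651]), array([0.4223, 0.1957]), array([0.4176, 0.2072])]
```

View pics/w3c.png

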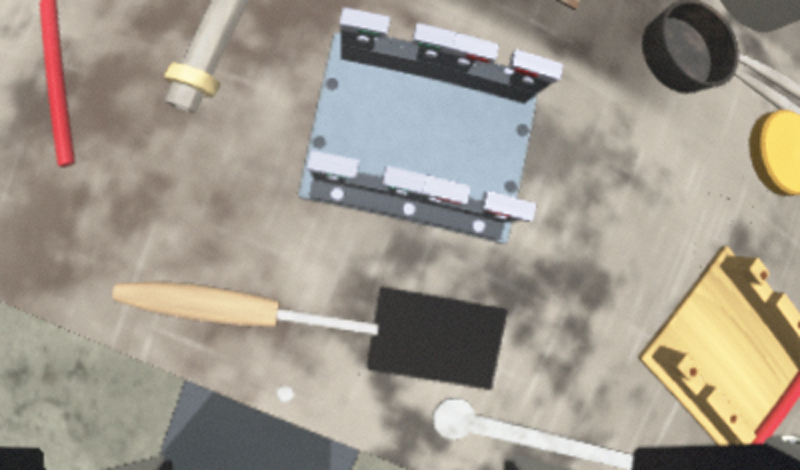

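The marks are clear here: green is the left gap and red the right, so the gauge is close to unturned. The crop puts the near-cheek gap mouths at about (371,172) and (477,200), and the far-cheek ones at about (402,28) and (505,57). The rod estimates agree at mid (0.4745, 0.2365) and 0.568 rad, so I'll go to the rod.

>>> jog_arm:
  moves:
    - {"twist": [0, 0, -0.3], "xyz": [0.65, -0.65, 0.3], "grip": -1}
    - {"twist": [0, 0, -0.6], "xyz": [1.3, -1.3, 0.6], "grip": -1}
    - {"twist": [0, 0, -0.9], "xyz": [2, -2, 1.0], "grip": -1}
    - {"twist": [0, 0, -0.97], "xyz": [2.7, -2.7, 1.5], "grip": -1}
    - {"twist": [0, 0, -0.97], "xyz": [3.28, -3.27, 2.0], "grip": -1}

```text
clock: 2.75
position: [0.4773, 0.2367, 0.141]
ee_rot: [3.016, 0.877, 0.002]
force: [0.4, -1.3, 0.8]
width: 0.996
```

Run:
```python
from h import *
import pickle
go(.4745,.2365,.014,.568)
st=pickle.load(open('w3.pkl','rb'))
f=lambda u,v:(150+u/2,v/2)
for k,uv in dict(ngo=(371,176),nno=(477,202),fgo=(402,31),fno=(505,58)).items(): print(k,onz('wrist',f(*uv),.08,st).round(4))
im=cv2.imread('pics/w3.png');h=cv2.cvtColor(im,cv2.COLOR_BGR2HSV)
m=((h[...,2]>195)&(h[...,1]<45)).astype(np.uint8);m[130:]=0
for c,r in blobs(m,30):
  b=cv2.boxPoints(r);print(np.round(r[0],1),[onz('wrist',p,.08,st)[:2].round(4).tolist() for p in b])
```

```text
xyz [-0.044 -0.025  2.117] twist [ 0.008 -0.006 -0.012] clock 2.75 pos [0.4773 0.2367 0.141 ] ang 0.5658 F [ 0.4 -1.3  0.8] w 0.996
ngo [0.4735 0.0025 0.08  ]
nno [ 0.4842 -0.0544  0.08  ]
fgo [0.5561 0.0189 0.08  ]
fno [ 0.5668 -0.0377  0.08  ]
[415.4 119.2] [[0.4733, -0.0768], [0.4852, -0.0775], [0.4854, -0.1027], [0.4733, -0.102]]
[302.  124.1] [[0.4173, 0.0326], [0.439, 0.0213], [0.4315, 0.0072], [0.4098, 0.0184]]
[ 30.2 113.3] [[0.2843, 0.4331], [0.3331, 0.4419], [0.3387, 0.4099], [0.2917, 0.401]]
[622.3 101.2] [[0.662, -0.3807], [0.6823, -0.3749], [0.7159, -0.4294], [0.6939, -0.4352]]
[496.6  90.3] [[0.5676, -0.1156], [0.6195, -0.1673], [0.5526, -0.2298], [0.504, -0.1727]]
[91.3 63.2] [[0.399, 0.3206], [0.4216, 0.3138], [0.4198, 0.3016], [0.3975, 0.3082]]
[11.9 57.7] [[0.3791, 0.5602], [0.3922, 0.5527], [0.3857, 0.4786], [0.3735, 0.4848]]
[286.   47.1] [[0.4964, 0.0774], [0.5031, 0.0739], [0.4941, 0.0589], [0.4875, 0.0624]]
[240.9  46.8] [[0.4746, 0.1201], [0.4851, 0.1203], [0.4841, 0.1089], [0.4736, 0.1088]]
[518.5  55.5] [[0.5887, -0.1752], [0.629, -0.1609], [0.6493, -0.1899]
[... 719 characters left out ...]
 -0.0934]]
[379.3  16.3] [[0.5548, 0.0122], [0.5744, 0.0155], [0.5841, -0.0309], [0.5642, -0.0338]]
[332.2   9.5] [[0.5473, 0.0515], [0.5569, 0.0538], [0.5618, 0.0283], [0.5522, 0.0263]]
[375.7   7.6] [[0.5733, 0.0061], [0.5818, 0.0059], [0.581, -0.0096], [0.5724, -0.0093]]
[602.7  20.9] [[0.7683, -0.262], [0.8192, -0.2911], [0.8037, -0.382], [0.7505, -0.3455]]
[253.   18.6] [[0.489, 0.122], [0.5417, 0.1233], [0.5397, 0.1094], [0.4875, 0.1084]]
[127.9  37.9] [[0.3941, 0.3293], [0.5292, 0.3038], [0.5071, 0.2138], [0.3833, 0.2344]]
[64.1  9.2] [[0.4669, 0.4419], [0.4917, 0.4152], [0.4785, 0.3832], [0.4542, 0.408]]
[40. 13.] [[0.4805, 0.5135], [0.4833, 0.464], [0.444, 0.4363], [0.4392, 0.4827]]
```

The gauge fit gives a spacing of 57.9 mm (58 expected) and cheeks 84.2 mm apart (84 expected), with an angle of about 0.19 rad. The go middle is near (0.515, 0.011). Next I grasp the rod.

>>> jog_arm:
  moves:
    - {"twist": [0, 0, 0], "xyz": [-0.04, -0.03, 0.9], "grip": -1}
    - {"twist": [0, 0, 0], "xyz": [-0.04, -0.03, 1.6], "grip": -1}
    - {"twist": [0, 0, 0], "xyz": [-0.04, -0.03, 2.0], "grip": -1}
    - {"twist": [0, 0, 0], "xyz": [-0.04, -0.03, 2.1], "grip": -0.5}
    - {"twist": [0, 0, 0], "xyz": [-0.04, -0.03, 2.1], "grip": 0.3}
  force: 40

```text
clock: 3.38
position: [0.4726, 0.2364, 0.0161]
ee_rot: [3.015, 0.88, 0.0]
force: [0.4, 0.2, 0.3]
width: 0.831
```

>>> jog_arm:
  moves:
    - {"twist": [0, 0, 0], "xyz": [0, 0, 0], "grip": 1}
    - {"twist": [0, 0, 0], "xyz": [0, 0, 0], "grip": 1}
    - {"twist": [0, 0, 0], "xyz": [0, 0, 0], "grip": 1}
    - {"twist": [0, 0, 0], "xyz": [0, 0, 0], "grip": 1}
    - {"twist": [0, 0, 0], "xyz": [0, 0, 0], "grip": 1}

```text
clock: 4.0
position: [0.4716, 0.2373, 0.016]
ee_rot: [3.015, 0.883, 0.0]
force: [-1.0, -0.7, -0.6]
width: 0.291
```

>>> jog_arm:
  moves:
    - {"twist": [0, 0, 0], "xyz": [0, 0, -0.2], "grip": 1}
    - {"twist": [0, 0, 0], "xyz": [0, 0, -0.8], "grip": 1}
    - {"twist": [0, 0, 0], "xyz": [0, 0, -1.6], "grip": 1}
    - {"twist": [0, 0, 0], "xyz": [0, 0, -2.4], "grip": 1}
    - {"twist": [0, 0, 0], "xyz": [0, 0, -3], "grip": 1}

```text
clock: 4.62
position: [0.4716, 0.2377, 0.1989]
ee_rot: [-3.014, -0.883, -0.003]
force: [0.9, -0.4, -0.3]
width: 0.008
```

Run:
```python
from h import *
go(.515,.011,.16,.19)
```

```text
xyz [-1.432  3.571  0.645] twist [-2.000e-03 -1.200e-02  2.179e+00] clock 4.625 pos [0.4716 0.2377 0.1989] ang 0.5702 F [ 0.9 -0.4 -0.3] w 0.008
```

I lifted before the slow fingers had closed, so nothing was gripped. I'll open again, check where the rod is and repeat.

Run:
```python
from h import *
st=arm.observe()
for n in('top','wrist'):
  im=arm.get_image(n)
  for c,r in blobs(red(im),60):
    b=cv2.boxPoints(r);q=[onz(n,p,.0064,st)[:2].round(4).tolist() for p in b];print(n,np.round(r[0]),q)
go(.4745,.2365,.013,.568)
```

```text
top [247. 247.] [[0.4775, 0.2451], [0.4836, 0.2345], [0.4223, 0.1974], [0.4163, 0.2079]]
top [460. 241.] [[0.4178, -0.326], [0.5449, -0.3619], [0.5419, -0.3743], [0.4149, -0.3382]]
top [357. 118.] [[0.7916, -0.0075], [0.8823, -0.0918], [0.8376, -0.1355], [0.7478, -0.0514]]
wrist [322. 180.] [[0.523, 0.2718], [0.5283, 0.2636], [0.4304, 0.2003], [0.4248, 0.2091]]
wrist [121. 148.] [[0.3114, 0.5107], [0.4398, 0.4578], [0.4381, 0.4472], [0.3105, 0.4981]]
wrist [617. 124.] [[0.7689, -0.0352], [0.8078, -0.0381], [0.8903, -0.1993], [0.8403, -0.1902]]
xyz [-0.025  0.044  3.127] twist [ 0.004 -0.041  0.012] clock 4.725 pos [0.4731 0.2389 0.2006] ang 0.5701 F [-0.6  0.4 -0.2] w 0.004
```

>>> jog_arm:
  moves:
    - {"twist": [0, 0, 0], "xyz": [0, 0, 0.3], "grip": 0.1}
    - {"twist": [0, 0, 0], "xyz": [0, 0, 0.6], "grip": 0.1}
    - {"twist": [0, 0, 0], "xyz": [0, 0, 0.9], "grip": 0.1}
    - {"twist": [0, 0, 0], "xyz": [0, 0, 1.2], "grip": 0.1}
    - {"twist": [0, 0, 0], "xyz": [0, 0, 1.2], "grip": 0.1}

```text
clock: 5.35
position: [0.4707, 0.2367, 0.1223]
ee_rot: [3.014, 0.883, -0.005]
force: [0.0, 0.3, 0.2]
width: 0.442
```

>>> jog_arm:
  moves:
    - {"twist": [0, 0, 0], "xyz": [0.05, 0.03, 0.6], "grip": 0.1}
    - {"twist": [0, 0, 0], "xyz": [0.05, 0.03, 1.2], "grip": 0.1}
    - {"twist": [0, 0, 0], "xyz": [0.05, 0.03, 1.6], "grip": 0.1}
    - {"twist": [0, 0, 0], "xyz": [0.05, 0.03, 1.8], "grip": 0.4}
    - {"twist": [0, 0, 0], "xyz": [0.05, 0.03, 1.8], "grip": 1}
  force: 40

```text
clock: 5.98
position: [0.475, 0.2375, 0.0158]
ee_rot: [3.015, 0.883, -0.001]
force: [-0.9, -0.7, 0.1]
width: 0.281
```

>>> jog_arm:
  moves:
    - {"twist": [0, 0, 0], "xyz": [0, 0, 0], "grip": 1}
    - {"twist": [0, 0, 0], "xyz": [0, 0, 0], "grip": 1}
    - {"twist": [0, 0, 0], "xyz": [0, 0, 0], "grip": 1}
    - {"twist": [0, 0, 0], "xyz": [0, 0, 0], "grip": 1}
    - {"twist": [0, 0, 0], "xyz": [0, 0, 0], "grip": 1}

```text
clock: 6.6
position: [0.4758, 0.2378, 0.0169]
ee_rot: [-3.015, -0.883, -0.003]
force: [-0.7, -0.4, 7.1]
width: 0.134
```

>>> jog_arm:
  moves:
    - {"twist": [0, 0, 0], "xyz": [0, 0, 0], "grip": 1}
    - {"twist": [0, 0, 0], "xyz": [0, 0, 0], "grip": 1}

```text
clock: 6.85
position: [0.4758, 0.2378, 0.0169]
ee_rot: [-3.015, -0.883, -0.003]
force: [-1.6, -0.2, 6.2]
width: 0.134
```

The rod is gripped at 12.3 mm, but the tips are only at about mid-height and wedge up slightly (6 N). I'll loosen the grip, go 3 mm lower and grip again.

>>> jog_arm:
  moves:
    - {"twist": [0, 0, 0], "xyz": [0, 0, 0], "grip": 0.5}
    - {"twist": [0, 0, 0], "xyz": [0, 0, 0], "grip": 0.5}
    - {"twist": [0, 0, 0], "xyz": [0, 0, 0.03], "grip": 0.5}
    - {"twist": [0, 0, 0], "xyz": [0, 0, 0.05], "grip": 0.5}
    - {"twist": [0, 0, 0], "xyz": [0, 0, 0.05], "grip": 0.5}

```text
clock: 7.48
position: [0.4749, 0.2373, 0.0127]
ee_rot: [3.015, 0.883, -0.001]
force: [0.2, 1.8, 0.8]
width: 0.25
```

>>> jog_arm:
  moves:
    - {"twist": [0, 0, 0], "xyz": [0, 0, 0], "grip": 1}
    - {"twist": [0, 0, 0], "xyz": [0, 0, 0], "grip": 1}
    - {"twist": [0, 0, 0], "xyz": [0, 0, 0], "grip": 1}
    - {"twist": [0, 0, 0], "xyz": [0, 0, 0], "grip": 1}
    - {"twist": [0, 0, 0], "xyz": [0, 0, 0], "grip": 1}
  force: 40

```text
clock: 8.1
position: [0.4751, 0.2373, 0.0129]
ee_rot: [3.015, 0.883, -0.0]
force: [-0.1, -0.6, -0.3]
width: 0.134
```

>>> jog_arm:
  moves:
    - {"twist": [0, 0, 0], "xyz": [0, 0, -0.2], "grip": 1}
    - {"twist": [0, 0, 0], "xyz": [0, 0, -0.7], "grip": 1}
    - {"twist": [0, 0, 0], "xyz": [0, 0, -1.4], "grip": 1}
    - {"twist": [0, 0, 0], "xyz": [0, 0, -2.1], "grip": 1}
    - {"twist": [0, 0, 0], "xyz": [0, 0, -2.6], "grip": 1}

```text
clock: 8.72
position: [0.4752, 0.2378, 0.1716]
ee_rot: [-3.014, -0.883, -0.003]
force: [1.4, 0.2, -0.8]
width: 0.135
```

>>> jog_arm:
  moves:
    - {"twist": [0, 0, 0.5], "xyz": [-0.3, 0.7, 0], "grip": 1}
    - {"twist": [0, 0, 1], "xyz": [-0.6, 1.5, 0], "grip": 1}
    - {"twist": [0, 0, 1.5], "xyz": [-0.9, 2.3, 0], "grip": 1}
    - {"twist": [0, 0, 2], "xyz": [-1.2, 3, 0], "grip": 1}
    - {"twist": [0, 0, 2.18], "xyz": [-1.47, 3.54, 0], "grip": 1}

```text
clock: 9.35
position: [0.5155, 0.0089, 0.1697]
ee_rot: [3.128, 0.292, 0.001]
force: [0.3, 0.1, 0.1]
width: 0.137
```

>>> jog_arm:
  moves:
    - {"twist": [0, 0, 0], "xyz": [0, 0, 0.2], "grip": 1}
    - {"twist": [0, 0, 0], "xyz": [0, 0, 0.4], "grip": 1}
    - {"twist": [0, 0, 0], "xyz": [0, 0, 0.4], "grip": 1}
    - {"twist": [0, 0, 0], "xyz": [0, 0, 0.4], "grip": 1}

```text
clock: 9.85
position: [0.5153, 0.0121, 0.145]
ee_rot: [-3.127, -0.3, 0.0]
force: [-0.3, -0.2, -0.5]
width: 0.134
```

Run:
```python
from h import *
import pickle
st=arm.observe();im=arm.get_image('wrist');go(.5148,.0107,.11,.19,st=st);pickle.dump(st,open('w4.pkl','wb'));cv2.imwrite('pics/w4.png',im)
for c,r in blobs(red(im),60):
    b=cv2.boxPoints(r);print(b.round(1).tolist(),[onz('wrist',p,st['position'][2]-.0065,st)[:2].round(4).tolist() for p in b])
top=cv2.resize(im[20:260,200:450],None,fx=3,fy=3,interpolation=cv2.INTER_CUBIC)[:590]
cv2.imwrite('pics/w4c.png',top)
sc=arm.get_image('scene');cv2.imwrite('pics/s4.png',sc)
```

```text
xyz [-0.013  0.022  0.584] twist [-0.002  0.     0.007] clock 9.85 pos [0.5153 0.0121 0.145 ] ang 0.1913 F [-0.3 -0.2 -0.5] w 0.134
[[309.0, 281.0], [329.0, 281.0], [329.0, 304.0], [309.0, 304.0]] [[0.4959, 0.0131], [0.498, 0.0021], [0.4828, -0.0011], [0.4806, 0.0104]]
[[-3.299999952316284, 260.70001220703125], [2.5, 190.89999389648438], [8.5, 191.39999389648438], [2.799999952316284, 261.20001220703125]] [[0.4292, 0.3007], [0.5024, 0.2689], [0.5038, 0.2583], [0.4328, 0.2876]]
[[307.0, 251.0], [307.0, 130.0], [331.0, 130.0], [331.0, 251.0]] [[0.5138, 0.0174], [0.5765, 0.029], [0.5787, 0.0174], [0.5163, 0.0048]]
```

View pics/w4c.png

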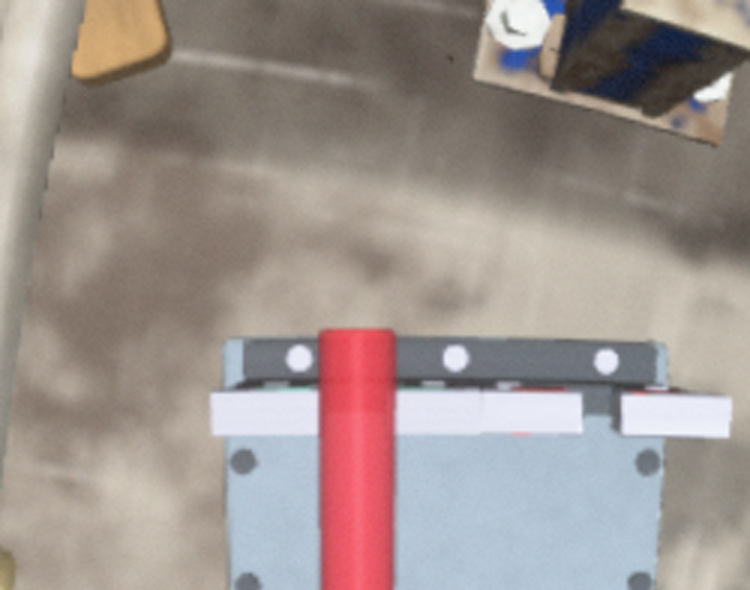

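The gripped rod lies straight along the image, about 75 px wide in the crop with its centre at x≈357. The far cheek's top runs from x=211 to 731 and its no-go gap from 582 to 621. I'll turn these into a gauge-relative position.

Run:
```python
from h import *
import pickle
st=pickle.load(open('w4.pkl','rb'));f=lambda u,v:(200+u/3-.33,20+v/3-.33)
P={k:onz('wrist',f(*uv),.08,st)[:2] for k,uv in dict(L=(211,435),R=(731,437),n1=(582,434),n2=(621,436),Lt=(211,392),Rt=(731,395)).items()}
for k in P:print(k,P[k].round(4))
d=P['R']-P['L'];print('len',np.hypot(*d),'gauge ang',np.arctan2(d[0],-d[1]))
d=P['Rt']-P['Lt'];print('len',np.hypot(*d),'gauge ang',np.arctan2(d[0],-d[1]))
y=lambda p:(P['L']-p)@( -d*-1/np.hypot(*d))
e=d/np.hypot(*d)
print('nogo dist from L (91)',(P['n1']-P['L'])@e,(P['n2']-P['L'])@e)
gx=np.array([-e[1],e[0]]);gx=gx*np.sign(gx[0]);gy=-e
far=(P['L']+P['R']+P['Lt']+P['Rt'])/4
C=far-gx*.042;print('gx ang',np.arctan2(gx[1],gx[0]),'gauge centre',C,'go',C+gy*.029,'nogo',C-gy*.029,' nogo from gap',(P['n1']+P['n2'])/2-gx*.037)
# rod: edges in image at several rows
m=red(cv2.imread('pics/w4.png'));zr=st['position'][2]-.0065
for v in (135,150,170,190,210):
    c=np.nonzero(m[v,290:350])[0]+290;p=onz('wrist',((c[0]+c[-1])/2,v),zr,st);q=p[:2]-C
    print(v,c[0],c[-1],p[:2].round(4),'gauge xy',(q@gx).round(4),(q@gy).round(4))
# near/far go gap from first picture
s3=pickle.load(open('w3.pkl','rb'))
```

```text
L [0.5471 0.0519]
R [ 0.5714 -0.0702]
n1 [ 0.564  -0.0329]
n2 [ 0.5655 -0.0424]
Lt [0.5569 0.0536]
Rt [ 0.5814 -0.0677]
len 0.12455069836002022 gauge ang 0.19691737035805576
len 0.12365892429342108 gauge ang 0.1988035784665541
nogo dist from L (91) 0.08647248952349179 0.09608062636837864
gx ang 0.1988035784665541 gauge centre [ 0.52301845 -0.01639723] go [0.51729105 0.01203157] nogo [ 0.52874585 -0.04482604]  nogo from gap [ 0.52847404 -0.04494567]
135 307 330 [0.5751 0.0229] gauge xy 0.0589 0.0283
150 307 330 [0.5678 0.0215] gauge xy 0.0514 0.0283
170 308 329 [0.5579 0.0196] gauge xy 0.0413 0.0284
190 308 329 [0.5479 0.0177] gauge xy 0.0311 0.0285
210 308 329 [0.5375 0.0157] gauge xy 0.0206 0.0286
```

Everything agrees: the gauge angle is 0.198 rad and the rod sits about 0.5 mm to the right of the go centre line. I'll correct that and descend to just above the lips.

>>> jog_arm:
  moves:
    - {"twist": [0, 0, -0.04], "xyz": [0, -0.007, 0.3], "grip": 1}
    - {"twist": [0, 0, -0.04], "xyz": [0, -0.007, 0.6], "grip": 1}
    - {"twist": [0, 0, -0.04], "xyz": [0, -0.007, 0.8], "grip": 1}
    - {"twist": [0, 0, -0.04], "xyz": [0, -0.007, 0.82], "grip": 1}
    - {"twist": [0, 0, -0.04], "xyz": [0, -0.007, 0.82], "grip": 1}

```text
clock: 10.58
position: [0.5156, 0.0115, 0.0961]
ee_rot: [3.126, 0.308, 0.001]
force: [-0.0, 0.4, -1.1]
width: 0.133
```

```bash
cat > rodchk.py <<'E'
from h import *
import sys
C=np.array([.52302,-.0164]);a=.198;gx=np.array([np.cos(a),np.sin(a)]);gy=np.array([-gx[1],gx[0]])
def chk():
    st=arm.observe();im=arm.get_image('wrist');m=red(im);zr=st['position'][2]-.0065
    for v in (140,170,200):
        c=np.nonzero(m[v,290:350])[0]+290
        if len(c):
            q=onz('wrist',((c[0]+c[-1])/2,v),zr,st)[:2]-C;print(v,c[0],c[-1],'gauge xy mm',(q@gx*1e3).round(2),(q@gy*1e3).round(2))
    tc=st['position'][:2]-C;print('tcp gauge mm',(tc@gx*1e3).round(2),(tc@gy*1e3).round(2));go(.517,.012,.0925,.198,st=st)
    return im
E
python3 - <<'E'
from rodchk import *
im=chk();cv2.imwrite('pics/w5.png',cv2.resize(im[60:260,220:440],None,fx=3,fy=3,interpolation=cv2.INTER_CUBIC)[:590])
E
```

```text
140 307 330 gauge xy mm 56.54 27.97
170 308 330 gauge xy mm 41.5 27.76
200 308 329 gauge xy mm 26.04 28.05
tcp gauge mm -1.75 28.81
xyz [ 0.024 -0.004  0.061] twist [ 0.    -0.003 -0.009] clock 10.575 pos [0.5156 0.0115 0.0961] ang 0.1964 F [-0.   0.4 -1.1] w 0.133
```

View pics/w5.png

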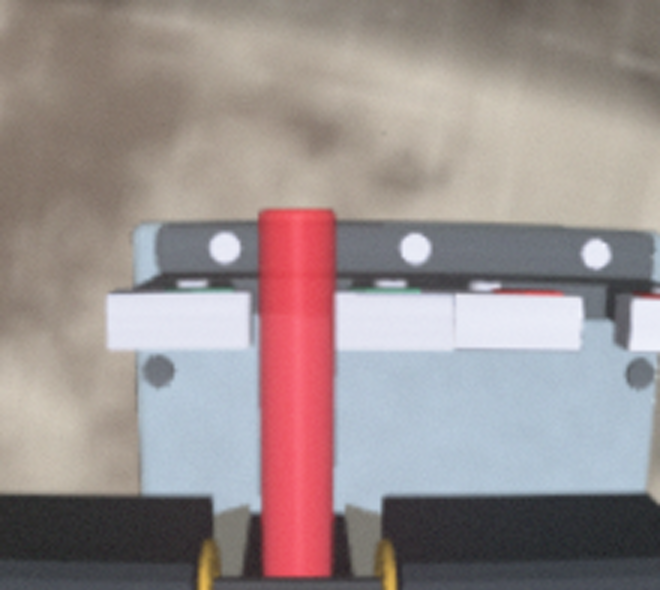

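The far cheek's go gap should span x≈251–331 (centre ≈291). The rod, projected to the same level, is centred at about 297, so it is 1.1 mm too far right, and the ray measurement agrees. I'll shift it left by 1.1 mm and ease down.

>>> jog_arm:
  moves:
    - {"twist": [0, 0, -0.01], "xyz": [0.02, -0.018, 0.02], "grip": 1}
    - {"twist": [0, 0, -0.01], "xyz": [0.02, -0.018, 0.05], "grip": 1}
    - {"twist": [0, 0, -0.01], "xyz": [0.02, -0.018, 0.08], "grip": 1}
    - {"twist": [0, 0, -0.01], "xyz": [0.02, -0.018, 0.1], "grip": 1}

```text
clock: 11.12
position: [0.5162, 0.0126, 0.0896]
ee_rot: [3.126, 0.31, -0.0]
force: [0.3, -0.7, -2.2]
width: 0.133
```

Run:
```python
from rodchk import *
im=chk();cv2.imwrite('pics/w6.png',im)
```

```text
140 307 330 gauge xy mm 57.29 29.03
170 308 329 gauge xy mm 42.25 29.04
200 308 329 gauge xy mm 26.79 29.05
tcp gauge mm -1.0 29.78
xyz [ 0.011  0.012 -0.049] twist [ 0.     0.001 -0.   ] clock 11.125 pos [0.5162 0.0126 0.0896] ang 0.198 F [ 0.3 -0.7 -2.2] w 0.133
```

The rod is centred to 0.05 mm with no contact force. I'll continue down.

>>> jog_arm:
  moves:
    - {"twist": [0, 0, 0], "xyz": [0, 0, 0.02], "grip": 1}
    - {"twist": [0, 0, 0], "xyz": [0, 0, 0.04], "grip": 1}
    - {"twist": [0, 0, 0], "xyz": [0, 0, 0.06], "grip": 1}
    - {"twist": [0, 0, 0], "xyz": [0, 0, 0.08], "grip": 1}

```text
clock: 11.68
position: [0.5162, 0.0126, 0.0848]
ee_rot: [3.126, 0.311, -0.0]
force: [-0.6, -0.0, -0.8]
width: 0.135
```

>>> jog_arm:
  moves:
    - {"twist": [0, 0, 0], "xyz": [0, 0, 0.03], "grip": 1}
    - {"twist": [0, 0, 0], "xyz": [0, 0, 0.06], "grip": 1}
    - {"twist": [0, 0, 0], "xyz": [0, 0, 0.09], "grip": 1}
    - {"twist": [0, 0, 0], "xyz": [0, 0, 0.12], "grip": 1}
    - {"twist": [0, 0, 0], "xyz": [0, 0, 0.15], "grip": 1}

```text
clock: 12.3
position: [0.5162, 0.0127, 0.0758]
ee_rot: [3.126, 0.31, -0.0]
force: [0.1, 0.9, -0.6]
width: 0.133
```

>>> jog_arm:
  moves:
    - {"twist": [0, 0, 0], "xyz": [0, 0, 0.04], "grip": 1}
    - {"twist": [0, 0, 0], "xyz": [0, 0, 0.08], "grip": 1}
    - {"twist": [0, 0, 0], "xyz": [0, 0, 0.12], "grip": 1}
    - {"twist": [0, 0, 0], "xyz": [0, 0, 0.16], "grip": 1}
    - {"twist": [0, 0, 0], "xyz": [0, 0, 0.2], "grip": 1}

```text
clock: 12.92
position: [0.5162, 0.0126, 0.0637]
ee_rot: [3.126, 0.31, -0.0]
force: [0.4, 0.6, -0.6]
width: 0.132
```

Run:
```python
from rodchk import *
im=chk();cv2.imwrite('pics/w7.png',im)
```

```text
140 307 330 gauge xy mm 57.36 29.06
170 308 330 gauge xy mm 42.33 28.83
200 308 329 gauge xy mm 26.86 29.09
tcp gauge mm -0.93 29.81
xyz [ 0.01   0.013 -0.479] twist [ 0.  0. -0.] clock 12.925 pos [0.5162 0.0126 0.0637] ang 0.198 F [ 0.4  0.6 -0.6] w 0.132
```

>>> jog_arm:
  moves:
    - {"twist": [0, 0, 0], "xyz": [0, 0, 0.04], "grip": 1}
    - {"twist": [0, 0, 0], "xyz": [0, 0, 0.04], "grip": 1}
    - {"twist": [0, 0, 0], "xyz": [0, 0, 0], "grip": 1}
    - {"twist": [0, 0, 0], "xyz": [0, 0, -0.07], "grip": 1}
    - {"twist": [0, 0, 0], "xyz": [0, 0, -0.15], "grip": 1}

```text
clock: 13.6
position: [0.5163, 0.0126, 0.0733]
ee_rot: [3.126, 0.31, 0.0]
force: [0.8, 0.6, -0.3]
width: 0.133
```

>>> jog_arm:
  moves:
    - {"twist": [0, 0, 0], "xyz": [0, 0, -0.1], "grip": 1}
    - {"twist": [0, 0, 0], "xyz": [0, 0, -0.2], "grip": 1}
    - {"twist": [0, 0, 0], "xyz": [0, 0, -0.35], "grip": 1}
    - {"twist": [0, 0, 0], "xyz": [0, 0, -0.5], "grip": 1}
    - {"twist": [0, 0, 0], "xyz": [0, 0, -0.65], "grip": 1}

```text
clock: 14.22
position: [0.5163, 0.0126, 0.1126]
ee_rot: [3.126, 0.311, 0.0]
force: [0.6, -0.1, -0.9]
width: 0.135
```

>>> jog_arm:
  moves:
    - {"twist": [0, 0, 0], "xyz": [0, 0.3, -0.05], "grip": 1}
    - {"twist": [0, 0, 0], "xyz": [0, 0.7, -0.05], "grip": 1}
    - {"twist": [0, 0, 0], "xyz": [0, 0.967, 0], "grip": 1}
    - {"twist": [0, 0, 0], "xyz": [0, 0.967, 0.1], "grip": 1}
    - {"twist": [0, 0, 0], "xyz": [0, 0.967, 0.1], "grip": 1}

```text
clock: 14.85
position: [0.527, -0.0433, 0.1053]
ee_rot: [-3.125, -0.312, 0.002]
force: [-0.1, 0.5, -1.4]
width: 0.135
```

Run:
```python
from rodchk import *
im=chk();cv2.imwrite('pics/w8.png',cv2.resize(im[60:260,220:440],None,fx=3,fy=3,interpolation=cv2.INTER_CUBIC)[:590])
```

```text
140 307 330 gauge xy mm 56.92 -27.88
170 308 329 gauge xy mm 41.89 -27.87
200 308 329 gauge xy mm 26.43 -27.87
tcp gauge mm -1.36 -27.18
xyz [ 0.018 -0.937  0.213] twist [-0.005  0.007  0.004] clock 14.85 pos [ 0.527  -0.0433  0.1053] ang 0.1987 F [-0.1  0.5 -1.4] w 0.135
```

View pics/w8.png

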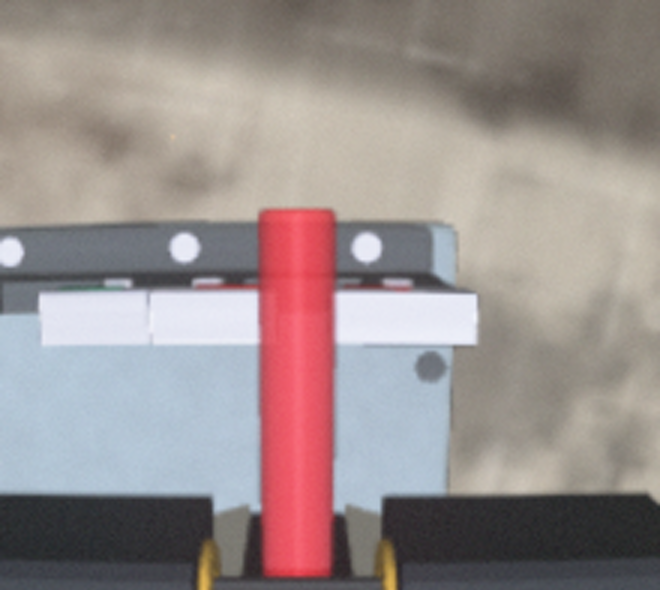

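The rod is about 1.1–1.3 mm left of the no-go centre (gap centre x≈305, rod 297). I'll correct that and lower towards contact.

>>> jog_arm:
  moves:
    - {"twist": [0, 0, 0], "xyz": [0, 0.02, 0.05], "grip": 1}
    - {"twist": [0, 0, 0], "xyz": [0, 0.02, 0.1], "grip": 1}
    - {"twist": [0, 0, 0], "xyz": [0, 0.02, 0.14], "grip": 1}
    - {"twist": [0, 0, 0], "xyz": [0, 0.02, 0.16], "grip": 1}
    - {"twist": [0, 0, 0], "xyz": [0, 0.02, 0.16], "grip": 1}

```text
clock: 15.52
position: [0.5279, -0.0454, 0.0962]
ee_rot: [3.126, 0.311, -0.0]
force: [-0.4, -1.0, -0.4]
width: 0.131
```

Run:
```python
from rodchk import *
chk()
```

```text
140 307 330 gauge xy mm 57.33 -30.16
170 308 329 gauge xy mm 42.3 -30.14
200 308 329 gauge xy mm 26.84 -30.13
tcp gauge mm -0.95 -29.41
xyz [ 0.011 -0.974  0.062] twist [-0.     0.001  0.   ] clock 15.525 pos [ 0.5279 -0.0454  0.0962] ang 0.198 F [-0.4 -1.  -0.4] w 0.131
```

>>> jog_arm:
  moves:
    - {"twist": [0, 0, 0], "xyz": [0, 0, 0.01], "grip": 1}
    - {"twist": [0, 0, 0], "xyz": [0, 0, 0.02], "grip": 1}
    - {"twist": [0, 0, 0], "xyz": [0, 0, 0.03], "grip": 1}
    - {"twist": [0, 0, 0], "xyz": [0, 0, 0.03], "grip": 1}

```text
clock: 16.08
position: [0.5279, -0.0455, 0.0944]
ee_rot: [3.126, 0.311, -0.0]
force: [0.4, 0.2, -0.2]
width: 0.132
```

After settling the rod is 1.1 mm over the other way, so I'll take that back and creep down.

>>> jog_arm:
  moves:
    - {"twist": [0, 0, 0], "xyz": [0, -0.018, 0], "grip": 1}
    - {"twist": [0, 0, 0], "xyz": [0, -0.018, 0.01], "grip": 1}
    - {"twist": [0, 0, 0], "xyz": [0, -0.018, 0.02], "grip": 1}
    - {"twist": [0, 0, 0], "xyz": [0, -0.018, 0.02], "grip": 1}

```text
clock: 16.58
position: [0.5277, -0.0444, 0.0932]
ee_rot: [3.126, 0.311, -0.0]
force: [0.5, 0.5, -0.3]
width: 0.135
```

>>> jog_arm:
  moves:
    - {"twist": [0, 0, 0], "xyz": [0, 0, 0.01], "grip": 1}
    - {"twist": [0, 0, 0], "xyz": [0, 0, 0.015], "grip": 1}
    - {"twist": [0, 0, 0], "xyz": [0, 0, 0.015], "grip": 1}

```text
clock: 16.95
position: [0.5277, -0.0444, 0.0928]
ee_rot: [3.126, 0.311, 0.0]
force: [-1.1, 0.4, 4.8]
width: 0.134
```

Contact, at 4.8 N. Half a millimetre more should give about 10 N.

>>> jog_arm:
  moves:
    - {"twist": [0, 0, 0], "xyz": [0, 0, 0.004], "grip": 1}
    - {"twist": [0, 0, 0], "xyz": [0, 0, 0.008], "grip": 1}
    - {"twist": [0, 0, 0], "xyz": [0, 0, 0.008], "grip": 1}

```text
clock: 17.32
position: [0.5278, -0.0444, 0.0927]
ee_rot: [3.126, 0.311, 0.001]
force: [-3.1, 1.0, 10.6]
width: 0.133
```

Run:
```python
from rodchk import *
chk();print([arm.observe()['force'].round(1) for _ in range(2)])
```

```text
140 307 330 gauge xy mm 57.47 -29.1
170 308 329 gauge xy mm 42.44 -29.09
200 308 329 gauge xy mm 26.98 -29.07
tcp gauge mm -0.82 -28.35
xyz [ 0.008 -0.956  0.003] twist [ 0.003 -0.002  0.   ] clock 17.325 pos [ 0.5278 -0.0444  0.0927] ang 0.198 F [-3.1  1.  10.6] w 0.133
[array([-3.9, -1. , 10.8]), array([-3.9, -1. , 10.8])]
```

The rod is centred within 0.1 mm at 10.7 N. I'll hold for a second and then lift.

>>> jog_arm:
  moves:
    - {"twist": [0, 0, 0], "xyz": [0, 0, 0], "grip": 1}
    - {"twist": [0, 0, 0], "xyz": [0, 0, 0], "grip": 1}
    - {"twist": [0, 0, 0], "xyz": [0, 0, 0], "grip": 1}
    - {"twist": [0, 0, 0], "xyz": [0, 0, 0], "grip": 1}
    - {"twist": [0, 0, 0], "xyz": [0, 0, 0], "grip": 1}

```text
clock: 18.0
position: [0.5278, -0.0444, 0.0927]
ee_rot: [3.126, 0.31, 0.001]
force: [-3.9, 0.7, 9.7]
width: 0.137
```

>>> jog_arm:
  moves:
    - {"twist": [0, 0, 0], "xyz": [0, 0, 0], "grip": 1}
    - {"twist": [0, 0, 0], "xyz": [0, 0, 0], "grip": 1}
    - {"twist": [0, 0, 0], "xyz": [0, 0, 0], "grip": 1}
    - {"twist": [0, 0, 0], "xyz": [0, 0, 0], "grip": 1}
    - {"twist": [0, 0, 0], "xyz": [0, 0, 0], "grip": 1}

```text
clock: 18.62
position: [0.5278, -0.0444, 0.0927]
ee_rot: [3.126, 0.31, 0.001]
force: [-2.8, -0.1, 9.9]
width: 0.13
```

>>> jog_arm:
  moves:
    - {"twist": [0, 0, 0], "xyz": [0, 0, -0.05], "grip": 1}
    - {"twist": [0, 0, 0], "xyz": [0, 0, -0.2], "grip": 1}
    - {"twist": [0, 0, 0], "xyz": [0, 0, -0.6], "grip": 1}
    - {"twist": [0, 0, 0], "xyz": [0, 0, -1.1], "grip": 1}
    - {"twist": [0, 0, 0], "xyz": [0, 0, -1.1], "grip": 1}

```text
clock: 19.25
position: [0.5293, -0.0442, 0.1604]
ee_rot: [3.126, 0.31, 0.007]
force: [-0.0, -0.4, -0.9]
width: 0.137
```

Run:
```python
from h import *
import pickle
# rack: corners of the board / rails in top crop (scale 3.8, origin 270,185)
f=lambda u,v:(270+u/3.8,185+v/3.8)
for k,(u,v,z) in dict(nl=(543,252,.01),fl=(583,103,.05),farR=(780,160,.05),prT=(746,124,.0424),prB=(702,306,.0424)).items(): print(k,onz('top',f(u,v),z).round(4))
im=cv2.imread('pics/w3.png');h=cv2.cvtColor(im,cv2.COLOR_BGR2HSV)
st=pickle.load(open('w2.pkl','rb'));im=cv2.imread('pics/w2.png')
m=red(im)
for c,r in blobs(m,60):
  b=cv2.boxPoints(r);print(b.round().tolist(),[onz('wrist',p,.0424,st)[:2].round(4).tolist() for p in b])
go(.43,-.16,.18,-.28)
```

```text
nl [ 0.4489 -0.2235  0.01  ]
fl [ 0.5497 -0.2428  0.05  ]
farR [ 0.5138 -0.3754  0.05  ]
prT [ 0.5387 -0.3557  0.0424]
prB [ 0.4144 -0.3231  0.0424]
[[422.0, 172.0], [471.0, 96.0], [479.0, 101.0], [430.0, 177.0]] [[0.4173, -0.316], [0.5429, -0.3513], [0.5412, -0.3652], [0.4144, -0.3292]]
[[1.0, 113.0], [23.0, 55.0], [27.0, 57.0], [5.0, 114.0]] [[0.3247, 0.4767], [0.4446, 0.4264], [0.4422, 0.4076], [0.3242, 0.4558]]
[[92.0, 17.0], [98.0, 16.0], [109.0, 81.0], [102.0, 82.0]] [[0.521, 0.2442], [0.5232, 0.2298], [0.4234, 0.1661], [0.4201, 0.1789]]
xyz [-2.001  1.568 -0.334] twist [ 0.    -0.026  2.739] clock 19.25 pos [ 0.5293 -0.0442  0.1604] ang 0.198 F [-0.  -0.4 -0.9] w 0.137
```

The no-go stopped the rod: it held 9.7–10.8 N for over 1.5 s with no change in z. From the passed rod, the rack's x axis is at about −0.275 rad and the free notch is near (0.500, −0.267). I'll carry the rod there and look.

>>> jog_arm:
  moves:
    - {"twist": [0, 0, 0.6], "xyz": [-0.3, 0.8, 0], "grip": 1}
    - {"twist": [0, 0, 1.2], "xyz": [-0.6, 1.6, 0], "grip": 1}
    - {"twist": [0, 0, 1.8], "xyz": [-0.9, 2.4, 0], "grip": 1}
    - {"twist": [0, 0, 2.4], "xyz": [-1.1, 3.1, 0], "grip": 1}
    - {"twist": [0, 0, 2.71], "xyz": [-1.22, 3.54, 0], "grip": 1}

```text
clock: 19.88
position: [0.4967, -0.2693, 0.1573]
ee_rot: [3.111, -0.437, -0.002]
force: [-0.8, 0.1, -1.4]
width: 0.136
```

>>> jog_arm:
  moves:
    - {"twist": [0, 0, 0], "xyz": [0, 0, 0], "grip": 1}
    - {"twist": [0, 0, 0], "xyz": [0, 0, 0.2], "grip": 1}
    - {"twist": [0, 0, 0], "xyz": [0, 0, 0.5], "grip": 1}
    - {"twist": [0, 0, 0], "xyz": [0, 0, 0.5], "grip": 1}
    - {"twist": [0, 0, 0], "xyz": [0, 0, 0.5], "grip": 1}

```text
clock: 20.5
position: [0.4981, -0.266, 0.128]
ee_rot: [-3.112, 0.428, 0.0]
force: [0.4, -0.1, -0.2]
width: 0.132
```

Run:
```python
from h import *
import pickle
st=arm.observe();im=arm.get_image('wrist');pickle.dump(st,open('w9.pkl','wb'));cv2.imwrite('pics/w9.png',im)
go(.4996,-.267,.1,-.275,st=st);cv2.imwrite('pics/w9c.png',cv2.resize(im[60:260,220:480],None,fx=3,fy=3,interpolation=cv2.INTER_CUBIC)[:590])
for z,u0,u1 in((st['position'][2]-.0065,290,350),(.0424,360,640)):
  m=red(im)
  for v in(110,140,170,200,215):
    c=np.nonzero(m[v,u0:u1])[0]+u0
    if len(c):print(v,c[0],c[-1],onz('wrist',((c[0]+c[-1])/2,v),z,st).round(4))
```

```text
xyz [0.029 0.01  0.467] twist [-0.003  0.001  0.011] clock 20.5 pos [ 0.4981 -0.266   0.128 ] ang -0.2731 F [ 0.4 -0.1 -0.2] w 0.132
140 307 330 [ 0.5544 -0.2823  0.1215]
170 307 330 [ 0.5399 -0.2782  0.1215]
200 307 330 [ 0.5251 -0.2741  0.1215]
215 307 330 [ 0.5174 -0.2719  0.1215]
140 410 423 [ 0.5319 -0.3545  0.0424]
170 408 422 [ 0.5093 -0.348   0.0424]
200 406 420 [ 0.486  -0.3414  0.0424]
215 405 418 [ 0.4741 -0.3377  0.0424]
```

View pics/w9c.png

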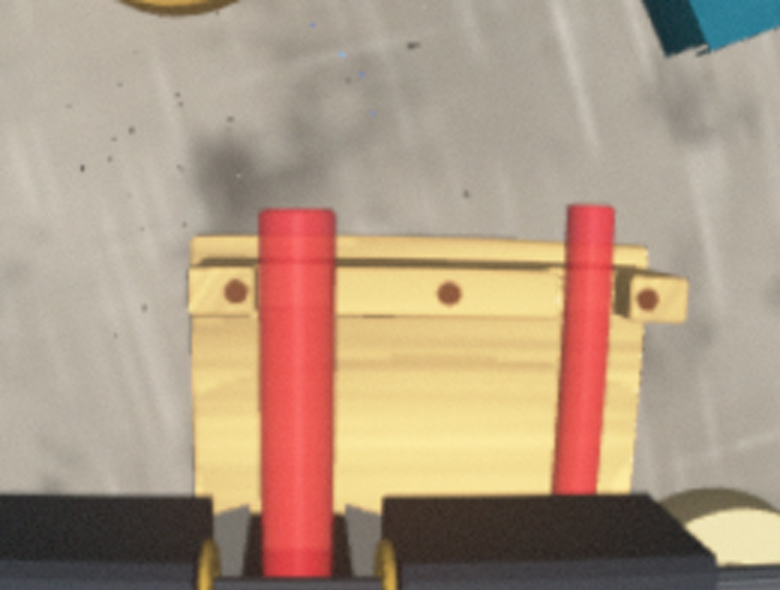

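The held rod covers the far rail's left notch (left edge x≈254). The rail top runs from x=189 to x=687, and the passed rod is at about (585,330). I'll compute the notch position from the rail ends.

Run:
```python
from h import *
import pickle
st=pickle.load(open('w9.pkl','rb'));f=lambda u,v:(220+u/3-.33,60+v/3-.33)
P={k:onz('wrist',f(*uv),.05,st)[:2] for k,uv in dict(L=(189,316),R=(686,323),Lt=(189,266),Rt=(687,277),n=(254,290)).items()}
L=(P['L']+P['Lt'])/2;Rr=(P['R']+P['Rt'])/2;d=Rr-L;W=np.hypot(*d);e=d/W;gy=-e;gx=np.array([gy[1],-gy[0]]);C=(L+Rr)/2-gx*.044
print('W(136)',W,'ang',np.arctan2(gx[1],gx[0]),'C',C,'free',C+gy*.038,'notch left edge y (47.5)',(P['n']-C)@gy)
for p in((.5544,-.2823),(.5174,-.2719),(.4981,-.266)):
  q=np.array(p)-C;print('held rod/tcp',q@gx,q@gy)
for p in((.5319,-.3545),(.4741,-.3377)):
  q=np.array(p)-C;print('passed',q@gx,q@gy)
```

```text
W(136) 0.12682793359427455 ang -0.27701172077320835 C [ 0.48699358 -0.30178758] free [ 0.49738592 -0.26523625] notch left edge y (47.5) 0.04752035567235729
held rod/tcp 0.05950717125185842 0.03717913123581276
held rod/tcp 0.021073505041205975 0.03706379863783825
held rod/tcp 0.0008957325949003157 0.03746066020703718
passed 0.057610377061683885 -0.038421742911250625
passed -0.0025806183146009835 -0.03806949922847577
```

The held rod is 0.9 mm off the notch line; I'll correct that and lower it.

>>> jog_arm:
  moves:
    - {"twist": [0, 0, 0], "xyz": [-0.01, -0.014, 0.3], "grip": 1}
    - {"twist": [0, 0, 0], "xyz": [-0.01, -0.014, 0.6], "grip": 1}
    - {"twist": [0, 0, 0], "xyz": [-0.01, -0.014, 0.8], "grip": 1}
    - {"twist": [0, 0, 0], "xyz": [-0.01, -0.014, 1.0], "grip": 1}
    - {"twist": [0, 0, 0], "xyz": [-0.01, -0.014, 1.1], "grip": 1}

```text
clock: 21.18
position: [0.4973, -0.266, 0.0614]
ee_rot: [-3.112, 0.43, 0.0]
force: [-0.4, -0.1, -0.7]
width: 0.134
```

>>> jog_arm:
  moves:
    - {"twist": [0, 0, 0], "xyz": [0, 0, 0.05], "grip": 1}
    - {"twist": [0, 0, 0], "xyz": [0, 0, 0.1], "grip": 1}
    - {"twist": [0, 0, 0], "xyz": [0, 0, 0.14], "grip": 1}
    - {"twist": [0, 0, 0], "xyz": [0, 0, 0.16], "grip": 1}
    - {"twist": [0, 0, 0], "xyz": [0, 0, 0.16], "grip": 1}

```text
clock: 21.8
position: [0.4973, -0.266, 0.0523]
ee_rot: [3.112, -0.431, -0.0]
force: [0.1, -0.3, -1.1]
width: 0.13
```

>>> jog_arm:
  moves:
    - {"twist": [0, 0, 0], "xyz": [0, -0.012, 0.02], "grip": 1}
    - {"twist": [0, 0, 0], "xyz": [0, -0.012, 0.035], "grip": 1}
    - {"twist": [0, 0, 0], "xyz": [0, -0.012, 0.05], "grip": 1}
    - {"twist": [0, 0, 0], "xyz": [0, -0.012, 0.05], "grip": 1}

```text
clock: 22.3
position: [0.4975, -0.2654, 0.0493]
ee_rot: [3.112, -0.431, -0.0]
force: [-0.2, -0.6, -1.2]
width: 0.129
```

>>> jog_arm:
  moves:
    - {"twist": [0, 0, 0], "xyz": [0, 0, 0.01], "grip": 1}
    - {"twist": [0, 0, 0], "xyz": [0, 0, 0.015], "grip": 1}
    - {"twist": [0, 0, 0], "xyz": [0, 0, 0.015], "grip": 1}

```text
clock: 22.68
position: [0.4976, -0.2654, 0.0489]
ee_rot: [3.112, -0.431, 0.0]
force: [-1.5, 1.1, 5.5]
width: 0.137
```

The rod is on the notch floors at 5.5 N, so I'll open the gripper part-way.

>>> jog_arm:
  moves:
    - {"twist": [0, 0, 0], "xyz": [0, 0, -0.005], "grip": 0.5}
    - {"twist": [0, 0, 0], "xyz": [0, 0, -0.005], "grip": 0.3}
    - {"twist": [0, 0, 0], "xyz": [0, 0, -0.005], "grip": 0.3}
    - {"twist": [0, 0, 0], "xyz": [0, 0, -0.005], "grip": 0.3}
    - {"twist": [0, 0, 0], "xyz": [0, 0, -0.005], "grip": 0.3}

```text
clock: 23.3
position: [0.4976, -0.2654, 0.0487]
ee_rot: [3.112, -0.431, -0.0]
force: [-0.5, -0.4, -0.6]
width: 0.349
```

>>> jog_arm:
  moves:
    - {"twist": [0, 0, 0], "xyz": [0, 0, -0.1], "grip": 0.3}
    - {"twist": [0, 0, 0], "xyz": [0, 0, -0.4], "grip": 0.3}
    - {"twist": [0, 0, 0], "xyz": [0, 0, -1], "grip": 0.3}
    - {"twist": [0, 0, 0], "xyz": [0, 0, -1.8], "grip": 0.3}
    - {"twist": [0, 0, 0], "xyz": [0, 0, -2.4], "grip": 0.3}

```text
clock: 23.92
position: [0.4981, -0.2654, 0.1963]
ee_rot: [3.111, -0.43, 0.004]
force: [-0.4, 0.0, 0.2]
width: 0.348
```

>>> jog_arm:
  moves:
    - {"twist": [0, 0, 0], "xyz": [-0.5, 0, -0.3], "grip": 0.3}
    - {"twist": [0, 0, 0], "xyz": [-1, 0, -0.5], "grip": 0.3}
    - {"twist": [0, 0, 0], "xyz": [-1.2, 0, -0.5], "grip": 0.3}
    - {"twist": [0, 0, 0], "xyz": [-1.2, 0, -0.5], "grip": 0.3}

```text
clock: 24.42
position: [0.428, -0.2459, 0.2233]
ee_rot: [3.111, -0.431, 0.001]
force: [0.4, 0.3, 0.6]
width: 0.354
```

Run:
```python
from h import *
st=arm.observe();go(.5,-.26,.2,st=st)
C=np.array([.487,-.3018]);a=-.277;gx=np.array([np.cos(a),np.sin(a)]);gy=np.array([-gx[1],gx[0]])
for n in('wrist','top'):
  im=arm.get_image(n)
  if n=='wrist':cv2.imwrite('pics/w10.png',cv2.resize(im[:260,150:550],None,fx=2,fy=2))
  for c,r in blobs(red(im),60):
    b=np.array([onz(n,p,.0424,st)[:2] for p in cv2.boxPoints(r)]);q=b-C
    print(n,np.round(r[0]),'rack mm',np.c_[q@gx,q@gy].round(4)*1e3, )
```

```text
xyz [ 1.218 -0.1    0.39 ] twist [ 0.003 -0.005 -0.   ] clock 24.425 pos [ 0.428  -0.2459  0.2233] ang -0.2753 F [0.4 0.3 0.6] w 0.354
wrist [ 10. 298.] rack mm [[-236.8  681.1]
 [-231.   659.6]
 [-353.3  669.9]
 [-362.5  693.3]]
wrist [389. 119.] rack mm [[-62.9 -32.8]
 [ 66.8 -32.7]
 [ 67.5 -45.1]
 [-62.9 -45.4]]
wrist [318. 120.] rack mm [[-65.5  43.1]
 [ 64.4  43. ]
 [ 64.4  31.5]
 [-65.5  31.2]]
top [149. 271.] rack mm [[-376.5  720.6]
 [-246.3  706.7]
 [-247.5  697.2]
 [-377.6  711.2]]
top [464. 226.] rack mm [[ 18.2 -31.6]
 [ 64.9 -31. ]
 [ 65.5 -42.8]
 [ 18.8 -43.3]]
top [434. 223.] rack mm [[-7.7 44.2]
 [62.  44.3]
 [62.3 32.1]
 [-7.3 32.1]]
top [357. 118.] rack mm [[200.7 363.8]
 [307.4 309.4]
 [277.4 256.9]
 [171.6 311.5]]
```

View pics/w10.png

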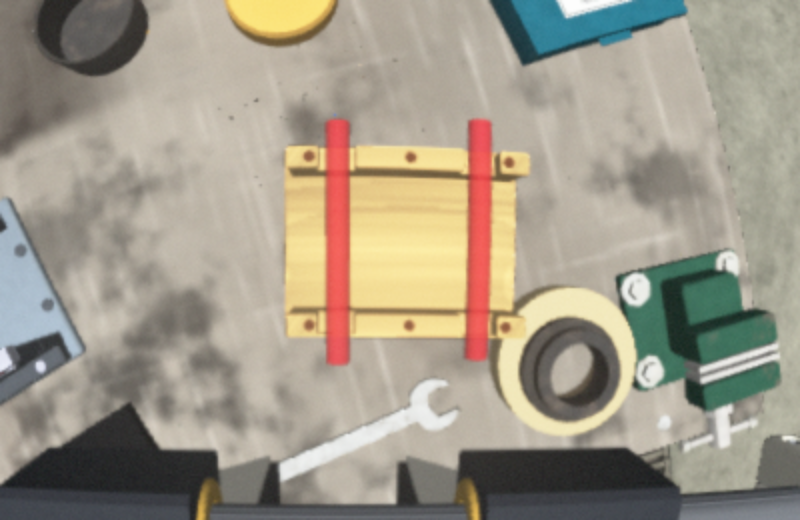

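The final frame shows both red rods lying parallel in the rack, at x≈338 and x≈479. The gauged rod is within about 1 mm of its notch centre, and the gripper is clear.

```bash
python3 -c "
from cell import arm
print(arm.sign_off())"
```

```text
the job is handed in; nothing more can be done
None
```

The rod has been gauged and now lies in the empty pair of notches. I handed the job in at about 24.5 s; the sign-off gives no verdict.

- **Go gap:** the rod passed level and centred, with only noise-level force. Its centre line reached at least 23 mm below the top edge before I lifted it out.
- **No-go gap:** the rod was stopped. I held 9.7–10.8 N for over 1.5 s, with the rod centred within about 0.1 mm by camera and no downward movement. The highest force I read at the gauge was 10.8 N, though readings came only at the end of each move.
- **Rack:** the rod touched down at about 5.5 N. The last wrist picture puts its middle about 1 mm from the centre of the notches, along the rack's x axis. The passed rod still lies in its notches, and the gripper is clear.

**What went wrong or disagreed:**
- My first grasp lifted before the fingers had closed. The rod was not disturbed, and I repeated the grasp lower down.
- The rack's rail measured 127 mm, against the 136 mm given for the board. The notch edge and the passed rod both matched the stated notch positions, so I used those.
- In the last check the top camera saw only parts of the two rods because the arm was in the way. What it did see agreed with the wrist camera to about 2 mm.
- I did not measure the yellow rod, blue rod or cup at the end. I never moved near them, and no unexpected force showed up.

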